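# Open the finishing hood to its mark and start it

## Robot

A 6-joint arm with a two-finger parallel gripper is mounted at the origin on a cart in front of the work surface, level with it; the furniture and walls round the work are solid. World frame = base frame: x ahead of the robot, y to its left, z up, the work surface at z = 0. Lengths are in mm, angles in rad, forces in N, time in s.
With the tool pointing down it reaches from about 300 to 825 mm from the base axis. Payload 5.4 kg.
Tool frame: the origin (TCP) lies where the fingers leave the gripper's body, on its centre line; the fingertips stand 88 mm ahead of it and the grasp point (between the pads) lies 69 mm ahead of it; z points along the fingers, y is the line along which they close (so a half turn about z gives the same grasp; the last joint's range is limited). The gripper opens to 92 mm and grips with 3 to 60 N. Pads are 20 mm wide; open, the fingers measure 128 mm over their backs; the gripper's body (75 mm by 189 mm) begins 69 mm behind the grasp point.
Start: joints at [-1.484, 0.158, 1.597, -0, 1.386, -0.21], TCP at [168.142, -549.85, 302.701] pointing down, gripper open.
Joint ranges: [-2.91, 2.91], [-0.94, 2.29], [0.18, 2.7], [-1.29, 4.43], [0.17, 2.64], [-3, 3]. Speed limits (rad/s): [2.57, 2.57, 3.14, 3.14, 3.14, 3.14].

## Interface

Orientations are given as a unit quaternion [w, x, y, z].
In Python, from cell import env gives the robot as it stands.
- The arm moves only by the tool step_arm, never from a script. Its argument "commands" is a list of rows, each an object with "delta_pos": the shift along the tool's x, y, z as a fraction of full scale, a list of three; "twist": the turn, a rotation vector about the tool's x, y, z as a fraction of full scale, a list of three. A call has 1 to 5 rows; each row is the pose to reach, as a shift and turn from the pose commanded when the call began, along the tool's axes at that moment, turning the shorter way round; what a row does not reach only later rows make up. Full scale, the value 1, is 0.2 m for a shift and 180 degrees for a turn. A row lasts 1/8 s, in which the tool goes at most 62.5 mm and 10.7 degrees, less where a joint would pass 70% of its speed; a pose out of reach is approached as far as the arm can. A call with a number of a shift or a turn outside -1 to 1 is refused whole. A call with a gripper value outside its range is refused whole. "jaw" is the opening, from -1 (shut) to 1 (fully open), set as the call begins (left out, the last holds). The fingers move at their own pace and stop on an object; the grip force is fixed at half the most. Time passes only in rows, so rows that repeat a pose let the fingers close. It gives the time, the measured TCP pose, the force, the opening and the grip force at its end, in the units of the state.
- env.get_state(): the state, without advancing time (a new reading comes with each control period).
- env.snapshot(name): name is "side" or "top"; returns a dict with "frame" (384x512x3 uint8, red, green, blue), "fov_y" (degrees; the focal length in pixels is half the picture's height over the tangent of half this angle, whatever the lens; pixels are square), "cx", "cy" (the principal point, pixels), "k1" (the pictures are not rectified: a ray, as slopes to the right and down, at radius r is drawn at 1 + k1 r^2 times it, then the intrinsics apply), "cam_to_world" (4x4, takes a point from camera to world coordinates). Camera axes: x right, y down, z forward; pixel columns grow to the right and rows downward; lengths in mm; the calibration is good to about 2 mm. A picture is of the moment at which its call begins. There is no depth.
- env.sign_off(): hands the job in; it is judged then, once.
The state is a dict: "time_s": time; "qpos": joint angles; "dq": joint speeds; "effort": joint torques, N m; "position": TCP position; "eef_rot": TCP orientation; "ft_force": force on the tool from outside, world axes, zero at the start; "wrist_torque": the same for the moment, N m; "opening": finger opening in mm; "gripper_force": force on a finger pad.
Only numpy, scipy, OpenCV 4.12 (cv2) and the standard library are available. Lean on these libraries where they do the work, as an engineer would, in place of code of your own. Each camera call takes 0.05 s, during which the arm holds its last target. There are 200 camera calls.

## Task

Get the bench finishing hood ready for work. Without gripping anything, put the fingertips under the lip of its sliding front window and push the window up until its pointer stands in the gap of the forked height marker on the left post. With the window standing there, press the flat start button on the push-button station all the way in and let it come back; do not press the domed stop button, and leave the marker and the loose things as they stand.

Things in the scene. Friction and masses are not known exactly. Their poses are not given: they have to be found in the camera images.
- hood: Bench finishing hood: grey steel box 320 mm deep, 310 wide, 550 high, fixed. Origin: centre of its underside. Its x points into the hood (away from the robot), y to the left, z up. Its front, with a clear sliding window, leans back 0.26 rad (15 degrees) from vertical; the rounded sill under it is 30 mm high, its front edge 160 mm in front of the origin. Hood floor 30 mm high.
- window (a joint): How far the clear window is pushed up the slope, m: 0 = down on its rubber buffers (as it starts), 0.185 = top. It slides along (sin 0.26, 0, cos 0.26) of the hood's frame. Counterweights on belts balance it, so it stays where it is left; about 4 N along the slope moves it, plus 12 N per m/s.
- lip_edge (a point): Middle of the lower front edge of the window's lip, an aluminium ledge 198 mm wide standing out 40 mm from the pane towards the robot; moves with the window. Axes: z up the slope, y left, x at right angles to the pane into the hood. The flat underside of the lip is at z = 0, x = 0 to 46 mm. Window down: 55 mm free height below it, above the sill. Posts begin 105 mm left and right of it.
- lip: The flat ledge of the lip, 46 x 198 x 7 mm. Origin on its underside at the middle of the pane, 40 mm behind lip_edge.
- lip_top: The bevelled upper part of the lip, rising 24 mm from the nose of the ledge back to the pane; same origin as the ledge. Fingers on ledge and bevel at the same time count as gripping.
- pointer (a point): Tip of the dark steel pointer fixed to the left side of the window, 60 mm up the slope from the underside of the lip; it moves with the window. Axes as lip_edge. It is 1.6 mm high at its tip.
- marker_gap (a point): Centre of the gap of the forked brass height marker clamped on the left post, 75 to 165 mm up the slope from the lowered window's pointer. The gap is 20 mm high, between two 10 mm prongs that point to the window. Axes as lip_edge. The pointer is at the mark when its z in this frame is 0; the window goes up by as much as the marker stands above the pointer, along the slope.
- station: Push-button station: grey box 130 x 75 x 50 mm fixed on the worktop at the right, with two black buttons in line on its top. Origin: centre of its underside; x along its length, away from the robot.
- start_button_top (a point): Centre of the top of the start button: the flat one, 30 mm across, in a steel collar 46 mm across, at the end of the station nearer the robot, 32 mm from its centre; its top is 68 mm above the worktop and 6 mm above its collar. It is pressed straight down.
- start_button (a joint): Travel of the start button in m: 0 = out, 0.006 = fully in. It springs back; fully in takes 5 N.
- stop_button_top (a point): Top of the stop button: the domed mushroom, 40 mm across, 80 mm above the worktop, 68 mm from the start button at the far end of the station. Not to be pressed.
- stop_button (a joint): Travel of the stop button in m: 0 = out, 0.005 = fully in.
- wax_tin: Bystander, loose: round tin of paste wax, 70 mm across, 28 mm high, inside the hood. Origin: centre of its underside.
- workpiece: Bystander, loose: plain wood strip 35 x 120 x 18 mm, lying inside the hood. Origin: centre of its underside.
- offcut_short: Bystander, loose: wood offcut 50 x 75 x 25 mm, on the worktop in front of the hood. Origin: centre of its underside.
- offcut_long: Bystander, loose: wood offcut 45 x 90 x 22 mm, on the worktop in front of the hood. Origin: centre of its underside.
- sanding_block: Bystander, loose: sanding block 52 x 127 x 38 mm, on the worktop in front of the hood. Origin: centre of its underside.
- brush: Bystander, loose: bench brush with a wooden handle 54 x 260 x 46 mm, to the right of the hood. Origin: centre of its underside.

How it is judged (in metres and radians):
On the way, in this order (a step that is already met when the one before it is completed fails the run):
1. the window is pushed up by the fingers from beneath its lip (contact force between the fingers and lip above 1 N and value of joint window above 0.01 m), for 0.1 s.
2. the pointer stands in the gap of the height marker (within 8 mm of its centre) (z of pointer in the frame of marker_gap between -0.008 and 0.008 m), for 0.3 s.
3. the start button is pressed in (value of joint start_button above 0.0045 m), for 0.05 s.
At the end, for the whole second after the job is handed in: The window rests with its pointer within 8 mm (along the slope) of the centre of the marker's gap, and both buttons are out again (all of step 2 and velocity of joint window between -0.005 and 0.005 m/s and value of joint each of start_button, stop_button below 0.0015 m); the robot touches nothing.
It fails at once if the lip is gripped: fingers on its underside and on its bevel at once (contact force between the fingers and lip above 1 N and contact force between the fingers and lip_top above 1 N).
It fails at once if the start button is pressed while the window is not at its mark (value of joint start_button above 0.0045 m and not (z of pointer in the frame of marker_gap between -0.008 and 0.008 m)).
It fails at once if the stop button is pressed (value of joint stop_button above 0.002 m).
It fails at once if the height marker is shifted by more than 5 mm (distance of marker_gap from where it was at the start of the episode above 0.005 m).
It fails at once if a loose thing is moved by more than 20 mm or lifted (distance of any of wax_tin, workpiece, offcut_short, offcut_long, sanding_block, brush from where it was at the start of the episode above 0.02 m).
It also fails if it takes over 48 s, if anything falls off the work surface, if the arm or the gripper's body presses on something with over 40 N, if the wrist force passes 120 N, or if a joint passes its speed limit or range.

## Working session

There is one attempt and no reset: what is moved stays moved. The work goes in short steps, Python scripts to look and compute and a tool call to move; the robot and the scene stay as the last step left them, time stands still between calls to the robot, and variables do not carry over. Pictures are saved under pics/ and viewed, at most 10 in all, crops included, and the job is handed in when it is done.

Besides the shell and the picture viewer there is one more tool, called after "Call:" as a command line: name --argument value ..., lists and objects as JSON in quotes. step_arm: Moves the arm, as the interface text tells. Shift numbers are shares of 0.2 m and turn numbers shares of 180 degrees, none past 1 either way. Its arguments: {"type":"object","properties":{"commands":{"type":"array"},"jaw":{"type":"number"}},"required":["commands"]}

```bash
mkdir -p pics; ls
python3 - <<'E'
from cell import env
import cv2,pickle
d={}
for n in("side","top"):
    s=env.snapshot(n); d[n]=s
    cv2.imwrite(f"pics/{n}0.png",cv2.resize(s["frame"][:,:,::-1],(800,600),interpolation=cv2.INTER_CUBIC))
    print(n,s["fov_y"],s["cx"],s["cy"],s["k1"],s["cam_to_world"])
pickle.dump(d,open("s0.pkl","wb"))
print(env.get_state())
E
```

```text
pics
side 50.89371494795192 259.84669689114645 188.863472147761 0.00782697960656278 [[ 9.35526455e-01 -1.56411161e-01  3.16742483e-01  3.33358220e+02]
 [-3.53222588e-01 -4.01733534e-01  8.44892876e-01 -5.58526943e+02]
 [-4.90459846e-03 -9.02300236e-01 -4.31080304e-01  4.97927091e+02]
 [ 0.00000000e+00  0.00000000e+00  0.00000000e+00  1.00000000e+00]]
top 42.060462683892545 250.33101928973656 195.9653014797964 -0.16313008850128766 [[ 1.40886542e-02 -9.90910516e-01  1.33782882e-01  4.65287072e+02]
 [-9.99614367e-01 -1.07559746e-02  2.56012783e-02  1.38561866e+02]
 [-2.39296106e-02 -1.34091978e-01 -9.90679926e-01  1.41188896e+03]
 [ 0.00000000e+00  0.00000000e+00  0.00000000e+00  1.00000000e+00]]
{'time_s': 0.1, 'qpos': array([-1.48409676e+00,  1.58961409e-01,  1.59811095e+00, -4.39380210e-05,
        1.38622496e+00, -2.10091478e-01]), 'dq': array([-0.00013781, -0.00393184, -0.00284805,  0.00040554,  0.00023658,
        0.00234948]), 'effort': array([ 3.69158197e-04, -3.86501706e+01, -3.22961140e+01,  7.03229173e-02,
        3.39153490e-02, -5.12934719e-05]), 'position': array([ 168.09696156, -549.4300087 ,  301.82877112]), 'eef_rot': array([-8.52040065e-04,  9.89008617e-01,  1.47855430e-01,  3.10006436e-05]), 'ft_force': array([ 0.25810541,  0.47524336, -0.60287872]), 'wrist_torque': array([-0.00738078, -0.03533278,  0.00928628]), 'gripper_force': 0.0, 'opening': 92.06393999530843}
```

View pics/side0.png

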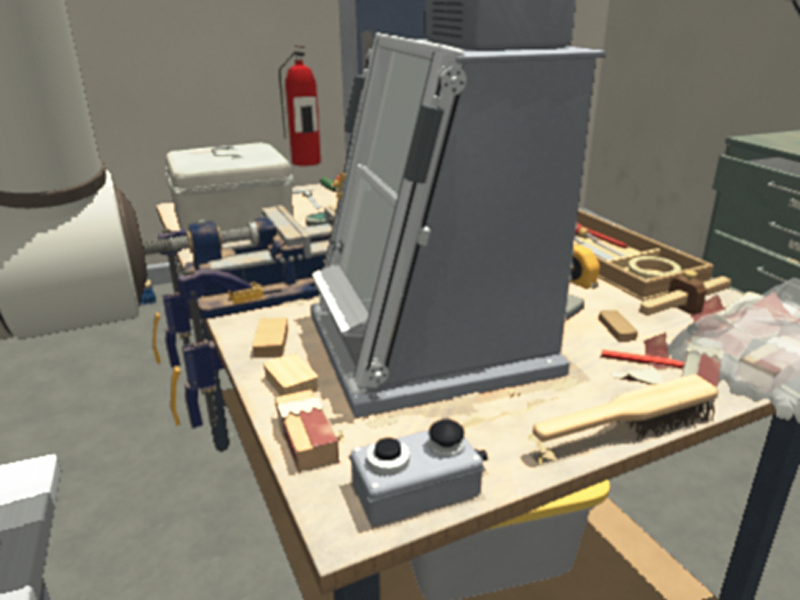

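View pics/top0.png

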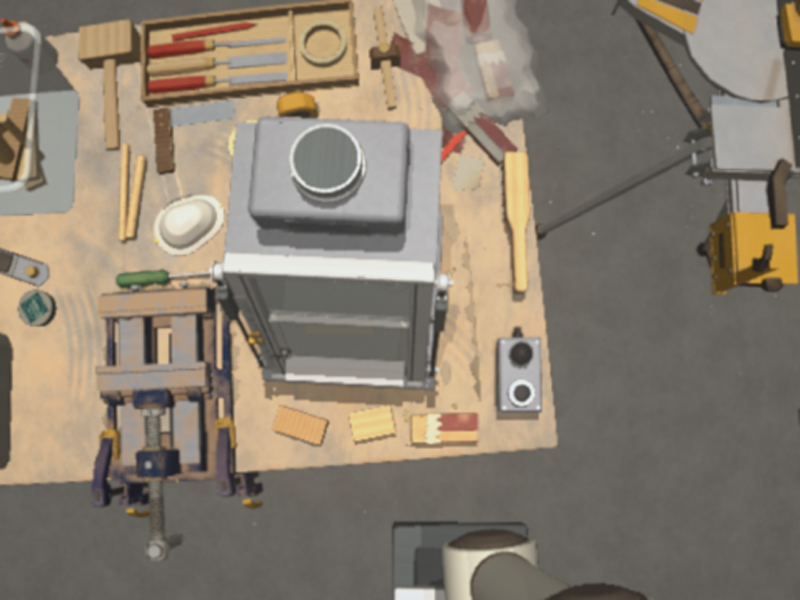

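The side view shows the hood, with the lip near (340,300), the start button near (388,450) and the stop button near (446,432). The top view shows the brass marker near (255,338), the pointer near (285,352), and the start button at (521,393). Next I'll enlarge the useful areas.

```bash
cat > h.py <<'E'
import numpy as np,cv2,pickle
from scipy.optimize import least_squares
def cam(s):
    f=192/np.tan(np.radians(s["fov_y"]/2)); return f,np.array([s["cx"],s["cy"]]),s["k1"],np.array(s["cam_to_world"])
def proj(s,P):
    f,c,k,T=cam(s); p=(np.atleast_2d(P)-T[:3,3])@T[:3,:3]; n=p[:,:2]/p[:,2:]
    return c+f*n*(1+k*(n**2).sum(1,keepdims=True))
def ray(s,uv):
    f,c,k,T=cam(s); d=(np.array(uv,float)-c)/f; n=d.copy()
    for _ in range(20): n=d/(1+k*(n@n))
    return T[:3,3],T[:3,:3]@np.array([*n,1])
def onplane(s,uv,z):
    o,d=ray(s,uv); return o+d*(z-o[2])/d[2]
E
python3 - <<'E'
from h import *
d=pickle.load(open("s0.pkl","rb"))
def crop(n,x0,y0,w,h,k):
    im=cv2.resize(d[n]["frame"][y0:y0+h,x0:x0+w,::-1],None,fx=k,fy=k,interpolation=cv2.INTER_CUBIC)
    for x in range(0,w,20): cv2.putText(im,str(x0+x),(x*k,10),0,.35,(0,0,255),1); cv2.line(im,(x*k,12),(x*k,18),(0,0,255),1)
    for y in range(0,h,20): cv2.putText(im,str(y0+y),(0,y*k+4),0,.35,(0,0,255),1)
    return im
cv2.imwrite("pics/tc.png",crop("top",132,150,160,120,5))
cv2.imwrite("pics/sc.png",crop("side",160,160,200,150,4))
s=d["top"]
print("start",onplane(s,(521/1.5625,393/1.5625),68),onplane(d["side"],(388/1.5625,449/1.5625),68),"stop",onplane(s,(521/1.5625,353/1.5625),80),onplane(d["side"],(446/1.5625,425/1.5625),80))
E
```

```text
start [498.79290793 -51.85971217  68.        ] [499.67010718 -58.69473495  68.        ] stop [566.7546507  -50.39869196  80.        ] [566.17486686 -57.64093498  80.        ]
```

View pics/tc.png

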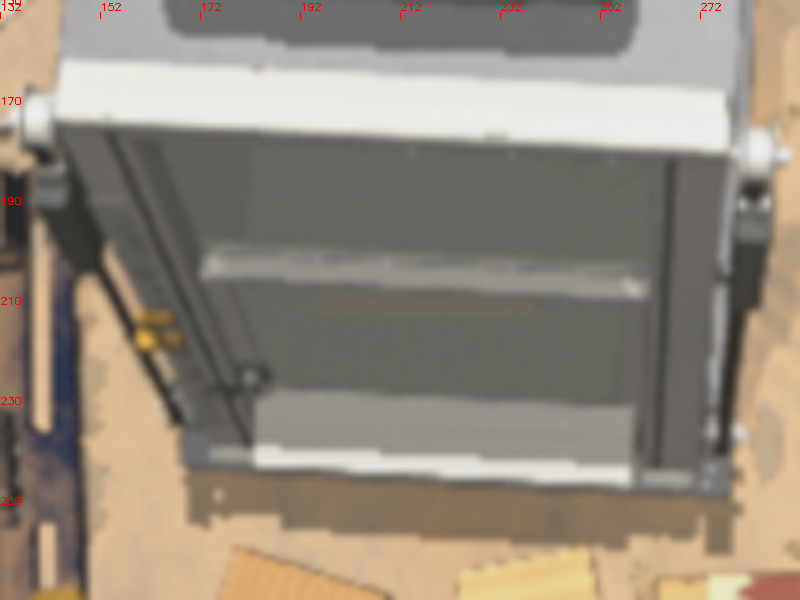

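View pics/sc.png

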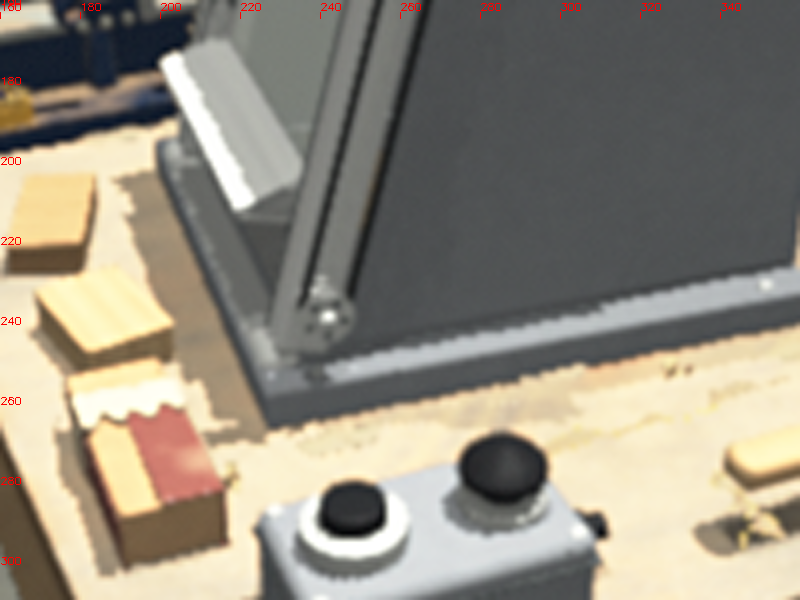

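```bash
cat > fit.py <<'E'
from h import *
d=pickle.load(open("s0.pkl","rb")); T,S=d["top"],d["side"]
t=lambda u,v:((u+.5)/5-.5+132,(v+.5)/5-.5+150)
c=lambda u,v:((u+.5)/4-.5+160,(v+.5)/4-.5+160)
# cam, pixel, local point (None -> lip corner), lip y
obs=[(T,t(254,466),'L',99),(T,t(632,486),'L',-99),(S,c(163,65),'L',99),(S,c(243,211),'L',-99),
 (S,c(268,427),(-160,-155,0),0),(S,c(262,393),(-160,-155,25),0),(S,(362.7,238),(160,-155,0),0),(S,c(158,142),(-160,155,25),0),
 (T,t(185,465),(-160,155,15),0),(T,t(728,496),(-160,-155,15),0)]
def pt(p,l,y):
    x,Y,a,xl,zl=p; q=np.array([xl,y,zl] if l=='L' else l,float)
    ca,sa=np.cos(a),np.sin(a); return np.array([x+ca*q[0]-sa*q[1],Y+sa*q[0]+ca*q[1],q[2]])
def res(p): return np.concatenate([proj(s,pt(p,l,y))[0]-uv for s,uv,l,y in obs])
if __name__=="__main__":
    r=least_squares(res,[690,130,0,-165,85],loss='soft_l1',x_scale=[1,1,.01,1,1]); print(r.x.round(3)); print(res(r.x).reshape(-1,2).round(1))
    np.save("p.npy",r.x); p=r.x
    print("lip",pt(p,'L',0),pt(p,'L',99),pt(p,'L',-99))
    g=.26; e=np.array([np.sin(g),0,np.cos(g)]); n=np.array([np.cos(g),0,-np.sin(g)])
    for xx in (20,30,40):
      for y in (99,112,125):
        f=lambda h:(proj(T,pt(p,np.array([p[3],y,p[4]])+xx*n+h*e,0))[0]-np.array([132,150]))*5+2
        print(xx,y,*[f(h).round() for h in(60,135,150,165,180,195,210,225)])
    m=lambda n,uv,z:onplane(n,uv,z)
    print("start side",m(S,c(353,503),68),"stop",m(S,c(503,462),80))
    gg=cv2.cvtColor(T["frame"],cv2.COLOR_RGB2GRAY)
    for s,nm,b in((T,"bt",(300,200,64,72)),(T,"mk",(145,195,64,48)),(S,"ms",(180,60,110,130))):
        x,y,w,h=b;k={"bt":8,"mk":11,"ms":4}[nm]
        cv2.imwrite(f"pics/{nm}.png",cv2.resize(s["frame"][y:y+h,x:x+w,::-1],None,fx=k,fy=k,interpolation=cv2.INTER_CUBIC))
    a=cv2.imread("pics/mk.png");b=cv2.imread("pics/bt.png");b=cv2.resize(b,None,fx=.5,fy=.5,interpolation=cv2.INTER_AREA)
    M=np.zeros((600,800,3),np.uint8);M[:528,:440]=cv2.resize(a,(440,330))[:0].sum() if 0 else 0
    M[:330,:440]=cv2.resize(a,(440,330),interpolation=cv2.INTER_AREA);M[:288,450:706]=b
    e2=cv2.imread("pics/ms.png");M[330:600,:]=cv2.resize(e2,None,fx=.52,fy=.52)[:270,:1].mean() if 0 else 0
    M[335:600,:224]=cv2.resize(e2,(224,265)); cv2.imwrite("pics/mont.png",M)
E
python3 fit.py
```

```text
[ 6.71051e+02  2.45095e+02 -3.60000e-02 -1.57611e+02  9.73500e+01]
[[ 0.3 -0.5]
 [-0.5 -0.6]
 [ 0.1 -0. ]
 [-1.3  0.1]
 [-0.   0.7]
 [ 1.  -0.9]
 [ 1.3  1.3]
 [-1.8 -2.3]
 [-1.   0.7]
 [ 0.6  0.2]]
lip [513.54489426 250.8308314   97.35000177] [517.14802392 349.76524127  97.35000177] [509.9417646  151.89642153  97.35000177]Traceback (most recent call last):
  File "fit.py", line 21, in <module>
    print(xx,y,*[f(h).round() for h in(60,135,150,165,180,195,210,225)])
                 ~^^^
  File "fit.py", line 20, in <lambda>
    f=lambda h:(proj(T,pt(p,np.array([p[3],y,p[4]])+xx*n+h*e,0))[0]-np.array([132,150]))*5+2
                       ~~^^^^^^^^^^^^^^^^^^^^^^^^^^^^^^^^^^^^^^
  File "fit.py", line 10, in pt
    x,Y,a,xl,zl=p; q=np.array([xl,y,zl] if l=='L' else l,float)
                                           ^^^^^^
ValueError: The truth value of an array with more than one element is ambiguous. Use a.any() or a.all()
```

```bash
sed -i "s/if l=='L' else/if isinstance(l,str) else/; s/M\[:528.*$/pass/; s/e2=cv2.imread(\"pics\/ms.png\");.*$/e2=cv2.imread(\"pics\/ms.png\")/" fit.py; python3 fit.py
```

```text
[ 6.71051e+02  2.45095e+02 -3.60000e-02 -1.57611e+02  9.73500e+01]
[[ 0.3 -0.5]
 [-0.5 -0.6]
 [ 0.1 -0. ]
 [-1.3  0.1]
 [-0.   0.7]
 [ 1.  -0.9]
 [ 1.3  1.3]
 [-1.8 -2.3]
 [-1.   0.7]
 [ 0.6  0.2]]
lip [513.54489426 250.8308314   97.35000177] [517.14802392 349.76524127  97.35000177] [509.9417646  151.89642153  97.35000177]
20 99 [243. 391.] [222. 340.] [217. 330.] [212. 319.] [207. 307.] [202. 296.] [197. 284.] [192. 271.]
20 112 [218. 390.] [195. 339.] [190. 328.] [185. 317.] [180. 306.] [174. 294.] [169. 282.] [163. 270.]
20 125 [193. 388.] [168. 338.] [163. 327.] [158. 316.] [152. 304.] [147. 293.] [141. 281.] [135. 269.]
30 99 [245. 373.] [224. 321.] [219. 310.] [214. 299.] [210. 287.] [205. 275.] [200. 263.] [194. 251.]
30 112 [220. 371.] [197. 320.] [192. 309.] [187. 297.] [182. 286.] [177. 274.] [172. 262.] [166. 249.]
30 125 [195. 370.] [171. 318.] [166. 307.] [160. 296.] [155. 284.] [149. 273.] [143. 260.] [138. 248.]
40 99 [247. 354.] [226. 302.] [221. 291.] [217. 279.] [212. 267.] [207. 255.] [202. 243.] [197. 230.]
40 112 [222. 353.] [200. 300.] [195. 289.] [190. 278.] [185. 266.] [179. 254.] [174. 242.] [169. 229.]
40 125 [197. 352.] [173. 299.] [168. 288.] [163. 276.] [157. 265.] [152. 253.] [146. 240.] [140. 228.]
start side [500.63649057 -53.69301479  68.        ] stop [562.65948677 -65.28424346  80.        ]
```

View pics/mont.png

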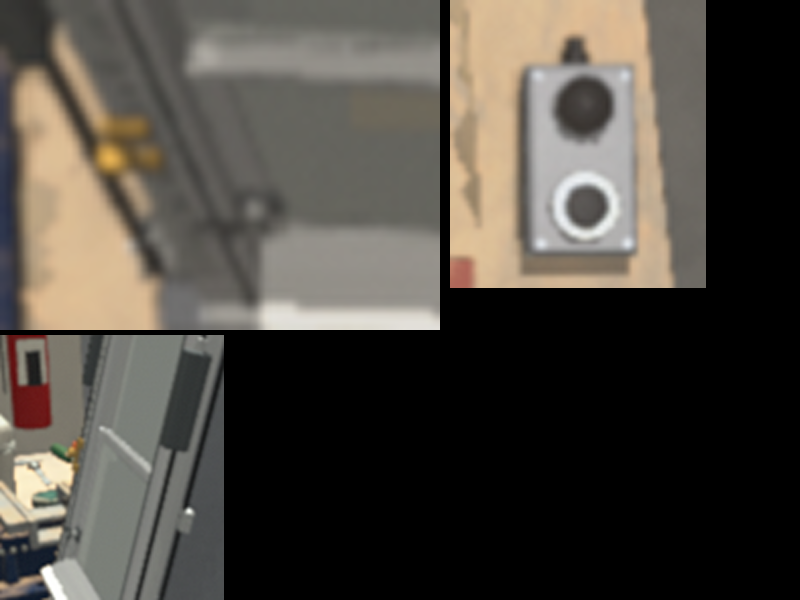

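The montage shows the brass prong tips in the top camera near (166.5,213.5) and (168.3,218), with the pointer tip near (174.8,227.3). In the side camera the marker is near (217,117). I estimate about 84 mm of window travel. The start button comes out at about (500,-53.5,68), and both cameras agree.

```bash
cat > go.py <<'E'
import sys,numpy as np
from cell import env
from scipy.spatial.transform import Rotation as R
def tgt(yaw,p):
    z=np.array([np.cos(p),0,-np.sin(p)]);y=np.array([0,-1.,0]);x=np.cross(y,z)
    return R.from_euler('z',yaw)*R.from_matrix(np.c_[x,y,z])
def show(pos,yaw,p):
    s=env.get_state(); q=s["eef_rot"]; C=R.from_quat([*q[1:],q[0]])
    print("dpos",(C.inv().apply(np.array(pos)-s["position"])/200).round(3),"twist",((C.inv()*tgt(yaw,p)).as_rotvec()/np.pi).round(3))
    print("t",round(s["time_s"],2),s["position"].round(1),"q",s["qpos"].round(2),"F",s["ft_force"].round(1))
a=list(map(float,sys.argv[1:])); show(a[:3],np.radians(a[3]),np.radians(a[4]))
E
python3 go.py 330 -200 330 0 90
```

```text
dpos [ 1.285 -1.434 -0.138] twist [-0.001 -0.     0.094]
t 0.1 [ 168.1 -549.4  301.8] q [-1.48  0.16  1.6  -0.    1.39 -0.21] F [ 0.3  0.5 -0.6]
```

Call:
step_arm --commands '[{"delta_pos":[0.9,-1,-0.1],"twist":[0,0,0.09]},{"delta_pos":[0.9,-1,-0.1],"twist":[0,0,0.09]},{"delta_pos":[0.9,-1,-0.1],"twist":[0,0,0.09]},{"delta_pos":[0.9,-1,-0.1],"twist":[0,0,0.09]},{"delta_pos":[0.9,-1,-0.1],"twist":[0,0,0.09]}]' --jaw -1

```text
time_s: 0.72
position: [282.7, -303.2, 322.6]
eef_rot: [-0.0, 1.0, 0.008, 0.0]
ft_force: [-0.4, -0.8, -0.6]
opening: 44.4
gripper_force: 0.0
```

```bash
python3 go.py 330 -50 330 0 60;python3 go.py 330 250 250 0 20
```

```text
dpos [ 0.258 -1.262 -0.037] twist [-0.002  0.167  0.005]
t 0.72 [ 282.7 -303.2  322.6] q [-1.11 -0.3   1.99  0.    1.45  0.44] F [-0.4 -0.8 -0.6]
dpos [ 0.283 -2.762  0.364] twist [-0.003  0.389  0.005]
t 0.72 [ 282.7 -303.2  322.6] q [-1.11 -0.3   1.99  0.    1.45  0.44] F [-0.4 -0.8 -0.6]
```

Call:
step_arm --commands '[{"delta_pos":[0.3,-1,0.1],"twist":[0,0.17,0]},{"delta_pos":[0.3,-1,0.1],"twist":[0,0.17,0]},{"delta_pos":[0.3,-1,0.1],"twist":[0,0.17,0]},{"delta_pos":[0.3,-1,0.1],"twist":[0,0.17,0]},{"delta_pos":[0.3,-1,0.1],"twist":[0,0.17,0]}]'

```text
time_s: 1.35
position: [338.9, -103.9, 302.3]
eef_rot: [-0.002, 0.964, 0.008, 0.264]
ft_force: [-0.1, 0.0, 0.5]
opening: 0.2
gripper_force: 0.0
```

```bash
python3 go.py 340 80 280 0 45;python3 go.py 340 250 200 0 20
```

```text
dpos [-0.038 -0.919  0.106] twist [-0.003  0.08   0.005]
t 1.35 [ 338.9 -103.9  302.3] q [-0.96 -0.93  2.46  0.45  1.32  0.54] F [-0.1  0.   0.5]
dpos [-0.229 -1.77   0.457] twist [-0.004  0.219  0.004]
t 1.35 [ 338.9 -103.9  302.3] q [-0.96 -0.93  2.46  0.45  1.32  0.54] F [-0.1  0.   0.5]
```

```bash
cat > kin.py <<'E'
import numpy as np
from scipy.optimize import least_squares
from scipy.spatial.transform import Rotation as R
E=R.from_euler
def fk(q,k):
    a1,y1,d1,L2,o3,L3,L6=k
    A=E('z',q[0]);p=A.apply([a1,y1,d1]);A=A*E('y',q[1]);p=p+A.apply([0,0,L2]);A=A*E('y',q[2]);p=p+A.apply([o3,0,L3])
    A=A*E('z',q[3])*E('y',q[4]);p=p+A.apply([0,0,L6]);return p,A*E('z',q[5])
E
python3 - <<'E'
from kin import *
from cell import env
s=env.get_state();print(s["qpos"].round(4))
q0=[[-1.48409676,.158961,1.598111,0,1.386225,-.210091],[-1.11,-.3,1.99,0,1.45,.44],s["qpos"]]
P=[[168.1,-549.43,301.83],[282.7,-303.2,322.6],s["position"]]
Q=[[-.00085,.989,.14786,0],[0,1,.008,0],s["eef_rot"]]
for q,w in zip(q0,Q):
    print(((fk(q,[0]*7)[1]).inv()*R.from_quat([*w[1:],w[0]])).as_rotvec().round(3))
f=lambda k:np.concatenate([fk(q,k)[0]-p for q,p in zip(q0,P)]+[(np.array(k)-[50,110,200,350,0,350,200])*.01])
r=least_squares(f,[50,110,200,350,0,350,200]);print(r.x.round(1),r.fun.round(1));np.save("k.npy",r.x)
E
```

```text
[-0.9625 -0.9265  2.4555  0.4512  1.3195  0.5425]
[ 0.    -0.     1.571]
[2.000e-03 1.000e-03 1.576e+00]
[-0.     0.     1.571]
[ 17.3 119.1 258.7 374.2  -1.4 493.9 236.1] [-0.8  0.1  0.1  0.8 -0.   0.   0.   0.2 -0.1 -0.3  0.1  0.6  0.2 -0.
  1.4  0.4]
```

```bash
cat >> kin.py <<'E'
K=np.load("k.npy"); lo=np.array([-2.91,-.94,.18,-1.29,.17,-3]);hi=np.array([2.91,2.29,2.7,4.43,2.64,3])
def tgt(yaw,p):
    z=np.array([np.cos(p),0,-np.sin(p)]);y=np.array([0,-1.,0]);x=np.cross(y,z)
    return E('z',yaw)*R.from_matrix(np.c_[x,y,z])
def ik(pos,T,q0):
    def f(q):
        p,A=fk(q,K);A=A*E('z',np.pi/2);return np.r_[(p-pos)/100,(A.inv()*T).as_rotvec()]
    return min((least_squares(f,np.clip(g,lo+.01,hi-.01),bounds=(lo,hi)) for g in q0),key=lambda r:r.cost)
E
python3 - <<'E'
from kin import *
G=[[-.1,-.8,2.4,0.5,1.0,0],[.3,-.5,2.3,0,.5,0],[.3,-.6,2.3,2.5,.6,-2],[0,0,2,1.5,1,-1]]
p=np.load("p.npy"); a=p[2]
lip=np.array([513.5,250.8,88])
for yaw in (-2,10,20,30):
  for pit in (10,15,20,30,45,60):
    T=tgt(np.radians(yaw),np.radians(pit)); z=T.apply([0,0,1])
    out=[]
    for h in (-24,0,85):
        tip=lip+25*np.array([.966,-.035,-.26])+(h)*np.array([.257,-.009,.966])
        r=ik(tip-88*z,T,G); out.append((round(r.cost,3),r.x.round(2).tolist() if r.cost<1e-3 else ''))
    print(yaw,pit,out)
E
```

```text
-2 10 [(np.float64(0.0), [0.53, 0.47, 2.41, 3.74, 1.18, -1.72]), (np.float64(0.0), [0.52, 0.39, 2.43, 3.75, 1.12, -1.76]), (np.float64(0.0), [0.48, 0.11, 2.44, 3.81, 0.9, -1.93])]
-2 15 [(np.float64(0.0), [0.52, 0.37, 2.43, 3.77, 1.03, -1.78]), (np.float64(0.0), [0.51, 0.29, 2.44, 3.79, 0.97, -1.82]), (np.float64(0.0), [0.47, 0.03, 2.44, 3.9, 0.75, -2.03])]
-2 20 [(np.float64(0.0), [0.5, 0.28, 2.44, 3.82, 0.87, -1.85]), (np.float64(0.0), [0.49, 0.2, 2.44, 3.85, 0.81, -1.91]), (np.float64(0.0), [0.46, -0.04, 2.42, 4.03, 0.62, -2.17])]
-2 30 [(np.float64(0.0), [0.47, 0.13, 2.42, 4.01, 0.58, -2.08]), (np.float64(0.0), [0.46, 0.06, 2.42, 4.09, 0.53, -2.19]), (np.float64(0.0), [0.43, -0.12, 2.37, 4.43, 0.41, -2.6])]
-2 45 [(np.float64(0.001), ''), (np.float64(0.0), [0.39, -0.02, 2.3, -1.14, 0.32, 3.0]), (np.float64(0.0), [0.37, -0.13, 2.21, -0.74, 0.43, 2.56])]
-2 60 [(np.float64(0.0), [0.34, 0.05, 2.16, -0.41, 0.47, 2.27]), (np.float64(0.0), [0.33, 0.02, 2.13, -0.37, 0.52, 2.21]), (np.float64(0.0), [0.32, -0.05, 2.01, -0.27, 0.7, 2.09])]
10 10 [(np.float64(0.0), [0.31, 0.43, 2.53, 3.28, 
[... 2438 characters left out ...]
, 0.16, 2.61, 2.41, 0.93, -1.31]), (np.float64(0.0), [-0.08, 0.06, 2.61, 2.36, 0.86, -1.22]), (np.float64(0.0), [-0.08, -0.21, 2.57, 2.1, 0.66, -0.87])]
30 30 [(np.float64(0.0), [-0.03, -0.01, 2.57, 2.21, 0.61, -1.04]), (np.float64(0.0), [-0.03, -0.09, 2.56, 2.11, 0.56, -0.91]), (np.float64(0.0), [-0.03, -0.28, 2.49, 1.65, 0.48, -0.39])]
30 45 [(np.float64(0.0), [0.05, -0.09, 2.43, 1.37, 0.34, -0.13]), (np.float64(0.0), [0.05, -0.13, 2.41, 1.19, 0.36, 0.06]), (np.float64(0.0), [0.04, -0.24, 2.29, 0.78, 0.49, 0.5])]
30 60 [(np.float64(0.0), [0.12, -0.01, 2.22, 0.43, 0.48, 0.83]), (np.float64(0.0), [0.12, -0.04, 2.19, 0.39, 0.53, 0.88]), (np.float64(0.0), [0.11, -0.1, 2.07, 0.31, 0.72, 0.98])]
```

Run:
```python
from kin import *
from cell import env
q=env.get_state()["qpos"]
for x,y,z,yaw,pit in [(380,0,300,10,60),(400,100,300,25,60),(410,150,300,30,50),(410,170,280,30,40),(400,190,260,30,30),(390,200,230,25,22),(385,215,180,20,20),(385,220,130,20,20),(380,225,95,20,20),(415,238,85,20,20),(445,248,75,20,20)]:
    for f in (.5,1):
        pass
    r=ik(np.array([x,y,z]),tgt(np.radians(yaw),np.radians(pit)),[q]); print((x,y,z,yaw,pit),r.cost.round(5),r.x.round(2),abs(r.x-q).max().round(2)); q=r.x
```

```text
(380, 0, 300, 10, 60) 0.0 [-0.54 -0.83  2.42  0.37  1.17  0.77] 0.42
(400, 100, 300, 25, 60) 0.0 [-0.24 -0.69  2.35  0.36  1.09  0.79] 0.3
(410, 150, 300, 30, 50) 0.0 [-0.17 -0.71  2.41  0.53  0.94  0.68] 0.17
(410, 170, 280, 30, 40) 0.0 [-0.16 -0.79  2.55  0.75  0.79  0.51] 0.22
(400, 190, 260, 30, 30) 0.0 [-0.15 -0.88  2.7   1.03  0.68  0.28] 0.28
(390, 200, 230, 25, 22) 0.02058 [ 0.02 -0.79  2.7   0.91  0.42  0.48] 0.26
(385, 215, 180, 20, 20) 0.03908 [ 0.16 -0.59  2.7   1.18  0.17  0.29] 0.27
(385, 220, 130, 20, 20) 0.02723 [ 0.37 -0.16  2.7   3.52  0.59 -1.87] 2.34
(380, 225, 95, 20, 20) 0.01582 [ 0.35  0.1   2.7   3.32  0.91 -1.68] 0.32
(415, 238, 85, 20, 20) 0.0 [ 0.19  0.13  2.67  2.95  0.88 -1.5 ] 0.37
(445, 248, 75, 20, 20) 0.0 [ 0.21  0.24  2.57  2.97  0.89 -1.51] 0.11
```

```bash
python3 go.py 400 100 300 25 60
```

```text
dpos [ 0.272 -1.014  0.173] twist [ 0.068 -0.003 -0.115]
t 1.35 [ 338.9 -103.9  302.3] q [-0.96 -0.93  2.46  0.45  1.32  0.54] F [-0.1  0.   0.5]
```

Call:
step_arm --commands '[{"delta_pos":[0.27,-1,0.17],"twist":[0.07,0,-0.115]},{"delta_pos":[0.27,-1,0.17],"twist":[0.07,0,-0.115]},{"delta_pos":[0.27,-1,0.17],"twist":[0.07,0,-0.115]},{"delta_pos":[0.27,-1,0.17],"twist":[0.07,0,-0.115]},{"delta_pos":[0.27,-1,0.17],"twist":[0.07,0,-0.115]}]'

```text
time_s: 1.98
position: [400.2, 96.5, 300.5]
eef_rot: [-0.06, 0.942, 0.21, 0.256]
ft_force: [-0.5, -0.7, -0.7]
opening: 0.5
gripper_force: 0.0
```

```bash
python3 - <<'E'
from kin import *
from cell import env
q=env.get_state()["qpos"]
for x,y,z,yaw,pit in [(440,180,270,30,45),(440,200,230,30,35),(440,205,200,30,30),(430,210,180,30,25),(425,220,140,30,20),(420,225,110,30,20),(418,225,85,30,20),(445,240,75,30,20),(418,232,85,25,20),(418,238,85,20,20),(445,248,75,20,20)]:
    r=ik(np.array([x,y,z]),tgt(np.radians(yaw),np.radians(pit)),[q]); print((x,y,z,yaw,pit),r.cost.round(5),r.x.round(2),abs(r.x-q).max().round(2)); q=r.x
E
python3 go.py 440 180 270 30 45
```

```text
(440, 180, 270, 30, 45) 0.0 [-0.08 -0.58  2.43  0.66  0.72  0.59] 0.37
(440, 200, 230, 30, 35) 0.0 [-0.06 -0.56  2.57  1.11  0.53  0.16] 0.45
(440, 205, 200, 30, 30) 0.0 [-0.06 -0.48  2.64  1.53  0.5  -0.28] 0.44
(430, 210, 180, 30, 25) 0.00016 [-0.06 -0.43  2.7   1.85  0.55 -0.61] 0.33
(425, 220, 140, 30, 20) 0.00309 [-0.04 -0.19  2.7   2.23  0.7  -1.04] 0.43
(420, 225, 110, 30, 20) 0.0011 [-0.02 -0.02  2.7   2.42  0.84 -1.25] 0.21
(418, 225, 85, 30, 20) 0.0 [-0.02  0.11  2.69  2.49  0.94 -1.35] 0.13
(445, 240, 75, 30, 20) 0.0 [ 0.04  0.22  2.6   2.57  0.94 -1.39] 0.12
(418, 232, 85, 25, 20) 0.0 [ 0.09  0.12  2.68  2.72  0.9  -1.42] 0.15
(418, 238, 85, 20, 20) 0.0 [ 0.19  0.13  2.66  2.95  0.88 -1.5 ] 0.23
(445, 248, 75, 20, 20) 0.0 [ 0.21  0.24  2.57  2.97  0.89 -1.51] 0.1
dpos [ 0.23  -0.292  0.315] twist [ 0.015  0.08  -0.022]
t 1.98 [400.2  96.5 300.5] q [-0.27 -0.67  2.34  0.39  1.09  0.75] F [-0.5 -0.7 -0.7]
```

Call:
step_arm --commands '[{"delta_pos":[0.23,-0.29,0.31],"twist":[0.015,0.08,-0.02]},{"delta_pos":[0.23,-0.29,0.31],"twist":[0.015,0.08,-0.02]},{"delta_pos":[0.23,-0.29,0.31],"twist":[0.015,0.08,-0.02]}]'

```text
time_s: 2.35
position: [439.5, 177.7, 269.1]
eef_rot: [-0.1, 0.894, 0.234, 0.368]
ft_force: [-1.3, -0.0, 0.2]
opening: 0.3
gripper_force: 0.0
```

Run:
```python
from kin import *
from cell import env
q=env.get_state()["qpos"]
lip=np.array([513.5,260,85.])
for d,h,yaw,pit in [(-15,130,30,35),(-15,90,30,32),(-15,40,28,29),(-15,0,25,27),(-15,0,22,25),(24,0,22,25),(24,20,22,25),(24,60,22,25),(24,110,22,25)]:
    T=tgt(np.radians(yaw),np.radians(pit)); z=T.apply([0,0,1])
    tip=lip+[d,0,-22-.44*d+h]+np.array([.26*h*(d>0),0,0]); pos=tip-88*z
    r=ik(pos,T,[q]); print(pos.round(),yaw,pit,"tip",tip.round(),r.cost.round(5),r.x.round(2),abs(r.x-q).max().round(2)); q=r.x
```

```text
[436. 224. 250.] 30 35 tip [498. 260. 200.] 0.0 [ 0.03 -0.57  2.53  0.99  0.48  0.33] 0.33
[434. 223. 206.] 30 32 tip [498. 260. 160.] 0.0 [ 0.01 -0.49  2.61  1.42  0.43 -0.12] 0.45
[431. 224. 152.] 28 29 tip [498. 260. 110.] 0.0 [ 0.03 -0.32  2.67  2.07  0.46 -0.78] 0.66
[427. 227. 110.] 25 27 tip [498. 260.  70.] 0.0 [ 0.08 -0.11  2.67  2.54  0.58 -1.22] 0.47
[425. 230. 107.] 22 25 tip [498. 260.  70.] 0.0 [ 0.13 -0.06  2.68  2.75  0.63 -1.35] 0.21
[464. 230.  90.] 22 25 tip [538. 260.  52.] 0.0 [ 0.11  0.11  2.57  2.75  0.69 -1.38] 0.17
[469. 230. 110.] 22 25 tip [543. 260.  72.] 0.0 [ 0.11  0.04  2.57  2.71  0.63 -1.33] 0.07
[479. 230. 150.] 22 25 tip [553. 260. 112.] 0.0 [ 0.11 -0.1   2.55  2.6   0.5  -1.2 ] 0.13
[492. 230. 200.] 22 25 tip [566. 260. 162.] 0.0 [ 0.1  -0.22  2.51  2.36  0.37 -0.95] 0.25
```

```bash
python3 go.py 434 223 206 30 32
```

```text
dpos [-0.161 -0.209  0.286] twist [ 0.001  0.073 -0.003]
t 2.35 [439.5 177.7 269.1] q [-0.08 -0.53  2.4   0.66  0.71  0.59] F [-1.3 -0.   0.2]
```

Call:
step_arm --commands '[{"delta_pos":[-0.08,-0.1,0.14],"twist":[0,0.036,0]},{"delta_pos":[-0.16,-0.21,0.285],"twist":[0,0.072,0]},{"delta_pos":[-0.16,-0.21,0.285],"twist":[0,0.072,0]},{"delta_pos":[-0.16,-0.21,0.285],"twist":[0,0.072,0]}]'

```text
time_s: 2.85
position: [434.4, 222.9, 207.5]
eef_rot: [-0.125, 0.847, 0.221, 0.468]
ft_force: [-0.1, -0.4, -1.0]
opening: 0.2
gripper_force: 0.0
```

```bash
python3 go.py 430 224 152 28 29
```

```text
dpos [-0.244 -0.014  0.134] twist [-0.008  0.017  0.003]
t 2.85 [434.4 222.9 207.5] q [ 0.02 -0.38  2.53  1.48  0.42 -0.17] F [-0.1 -0.4 -1. ]
```

Call:
step_arm --commands '[{"delta_pos":[-0.12,-0.007,0.067],"twist":[-0.004,0.008,0]},{"delta_pos":[-0.24,-0.014,0.134],"twist":[-0.008,0.017,0.003]},{"delta_pos":[-0.24,-0.014,0.134],"twist":[-0.008,0.017,0.003]},{"delta_pos":[-0.24,-0.014,0.134],"twist":[-0.008,0.017,0.003]}]'

```text
time_s: 3.35
position: [432.0, 224.6, 154.7]
eef_rot: [-0.123, 0.835, 0.208, 0.494]
ft_force: [-0.1, 0.1, -0.1]
opening: 0.4
gripper_force: 0.0
```

```bash
python3 go.py 424 230 106 22 25
```

```text
dpos [-0.224 -0.043  0.097] twist [-0.03   0.021  0.015]
t 3.35 [432.  224.6 154.7] q [ 0.03 -0.17  2.56  2.13  0.47 -0.85] F [-0.1  0.1 -0.1]
```

Call:
step_arm --commands '[{"delta_pos":[-0.12,-0.02,0.04],"twist":[-0.015,0.01,0.007]},{"delta_pos":[-0.225,-0.043,0.095],"twist":[-0.03,0.021,0.015]},{"delta_pos":[-0.225,-0.043,0.095],"twist":[-0.03,0.021,0.015]},{"delta_pos":[-0.225,-0.043,0.095],"twist":[-0.03,0.021,0.015]}]'

```text
time_s: 3.85
position: [423.5, 231.0, 106.4]
eef_rot: [-0.103, 0.828, 0.161, 0.528]
ft_force: [0.1, 0.2, 0.5]
opening: 0.2
gripper_force: 0.0
```

```bash
python3 go.py 464 230 88 22 25
python3 - <<'E'
from h import *
from cell import env
a=env.snapshot("side");b=env.snapshot("top");pickle.dump({"side":a,"top":b},open("s1.pkl","wb"))
M=np.zeros((600,800,3),np.uint8)
c=lambda s,x,y,w,h,W,H:cv2.resize(s["frame"][y:y+h,x:x+w,::-1],(W,H),interpolation=cv2.INTER_CUBIC)
M[:,:400]=c(a,150,120,120,180,400,600);M[:400,400:]=c(b,120,190,200,200,400,400)
cv2.imwrite("pics/a1.png",M)
E
```

```text
dpos [-0.005  0.081  0.207] twist [-0. -0.  0.]
t 3.85 [423.5 231.  106.4] q [ 0.13  0.09  2.54  2.76  0.65 -1.37] F [0.1 0.2 0.5]
```

View pics/a1.png

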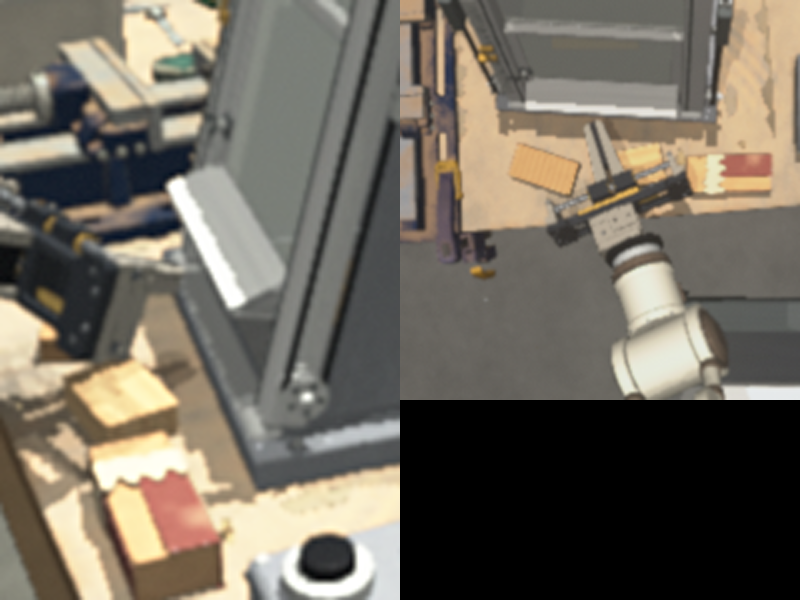

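The fingertips are just in front of the lip and below it (tip at about (597,122) in the top crop). They are clear of the offcuts, so I'll insert them.

Call:
step_arm --commands '[{"delta_pos":[0,0.03,0.07],"twist":[0,0,0]},{"delta_pos":[0,0.055,0.14],"twist":[0,0,0]},{"delta_pos":[0,0.08,0.205],"twist":[0,0,0]},{"delta_pos":[0,0.08,0.205],"twist":[0,0,0]}]'

```text
time_s: 4.45
position: [464.5, 229.4, 89.4]
eef_rot: [-0.102, 0.827, 0.161, 0.528]
ft_force: [-0.9, -0.4, -1.0]
opening: 0.5
gripper_force: 0.0
```

```bash
python3 go.py 469.2 230 107.3 22 25; python3 go.py 474.4 230 126.6 22 25
```

```text
dpos [ 0.091  0.006 -0.017] twist [ 0.    -0.001  0.   ]
t 4.45 [464.5 229.4  89.4] q [ 0.11  0.24  2.44  2.75  0.69 -1.38] F [-0.9 -0.4 -1. ]
dpos [ 0.188  0.016 -0.036] twist [ 0.    -0.001  0.   ]
t 4.45 [464.5 229.4  89.4] q [ 0.11  0.24  2.44  2.75  0.69 -1.38] F [-0.9 -0.4 -1. ]
```

Call:
step_arm --commands '[{"delta_pos":[0.02,0.002,-0.004],"twist":[0,0,0]},{"delta_pos":[0.04,0.003,-0.008],"twist":[0,0,0]},{"delta_pos":[0.06,0.005,-0.011],"twist":[0,0,0]},{"delta_pos":[0.08,0.006,-0.015],"twist":[0,0,0]},{"delta_pos":[0.1,0.008,-0.019],"twist":[0,0,0]}]'

```text
time_s: 5.08
position: [466.7, 229.9, 106.5]
eef_rot: [-0.101, 0.829, 0.161, 0.525]
ft_force: [-0.3, 0.3, -5.1]
opening: 0.4
gripper_force: 2.2
```

Call:
step_arm --commands '[{"delta_pos":[0.02,0.002,-0.004],"twist":[0,0,0]},{"delta_pos":[0.04,0.003,-0.008],"twist":[0,0,0]},{"delta_pos":[0.06,0.005,-0.011],"twist":[0,0,0]},{"delta_pos":[0.08,0.006,-0.015],"twist":[0,0,0]},{"delta_pos":[0.1,0.008,-0.019],"twist":[0,0,0]}]'

```text
time_s: 5.7
position: [472.6, 230.1, 126.8]
eef_rot: [-0.101, 0.829, 0.161, 0.526]
ft_force: [-3.8, -3.9, -3.6]
opening: 0.7
gripper_force: 2.7
```

Call:
step_arm --commands '[{"delta_pos":[0.03,0.002,-0.006],"twist":[0,0,0]},{"delta_pos":[0.06,0.004,-0.011],"twist":[0,0,0]},{"delta_pos":[0.09,0.006,-0.017],"twist":[0,0,0]},{"delta_pos":[0.12,0.008,-0.022],"twist":[0,0,0]},{"delta_pos":[0.14,0.01,-0.026],"twist":[0,0,0]}]'

```text
time_s: 6.32
position: [480.2, 231.0, 154.7]
eef_rot: [-0.101, 0.829, 0.161, 0.526]
ft_force: [-3.7, -3.5, -3.7]
opening: 0.4
gripper_force: 2.6
```

```bash
cat > look.py <<'E'
from h import *
from cell import env
import sys
n=sys.argv[1]
a=env.snapshot("side");b=env.snapshot("top");pickle.dump({"side":a,"top":b},open(f"{n}.pkl","wb"))
M=np.zeros((600,800,3),np.uint8)
def c(s,x,y,w,h,k):
    im=cv2.resize(s["frame"][y:y+h,x:x+w,::-1],(w*k,h*k),interpolation=cv2.INTER_CUBIC)
    for X in range(0,w,10): cv2.line(im,(X*k,0),(X*k,5 if (x+X)%50 else 14),(0,0,255),1)
    for Y in range(0,h,10): cv2.line(im,(0,Y*k),(5 if (y+Y)%50 else 14,Y*k),(0,0,255),1)
    return im
M[:600,:390]=c(a,190,90,39,60,10);M[:400,400:800]=c(b,150,200,40,40,10)
cv2.imwrite(f"pics/{n}.png",M)
E
python3 look.py s2
```

```text
(no output)
```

View pics/s2.png

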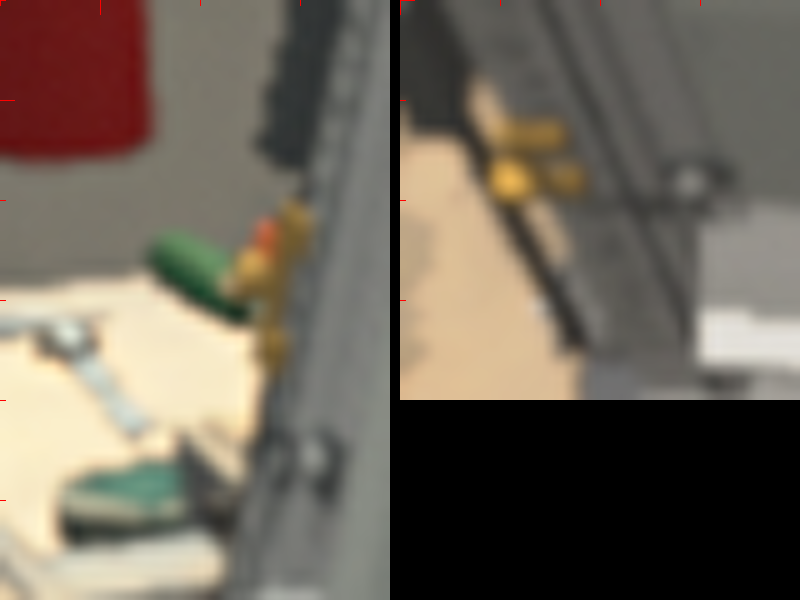

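The top crop puts the pointer line at row 207 and the prongs at rows 134 and 180, so the gap centre is at row 157. With 46 rows to 30 mm, about 33 mm remains. I'll push 24 mm and look again.

Call:
step_arm --commands '[{"delta_pos":[0.025,0.002,-0.005],"twist":[0,0,0]},{"delta_pos":[0.05,0.004,-0.009],"twist":[0,0,0]},{"delta_pos":[0.075,0.006,-0.014],"twist":[0,0,0]},{"delta_pos":[0.1,0.008,-0.019],"twist":[0,0,0]},{"delta_pos":[0.12,0.01,-0.022],"twist":[0,0,0]}]'

```text
time_s: 7.05
position: [487.0, 231.7, 178.7]
eef_rot: [-0.102, 0.828, 0.161, 0.527]
ft_force: [-4.6, -3.5, -4.5]
opening: 0.4
gripper_force: 2.7
```

```bash
python3 look.py s3
```

```text
(no output)
```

View pics/s3.png

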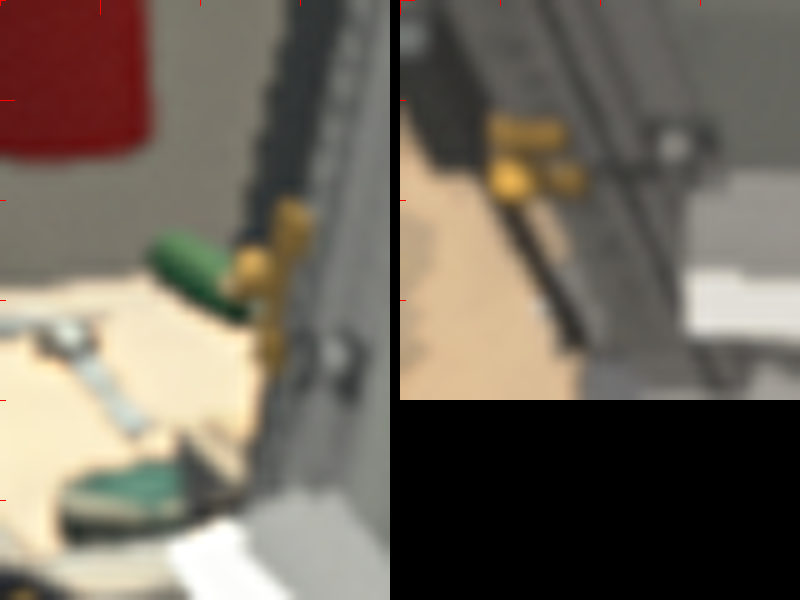

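The pointer is now at row 168 against the gap centre at row 157, so about 7 mm remains. The side view gives the same figure.

Call:
step_arm --commands '[{"delta_pos":[0.012,0.001,-0.002],"twist":[0,0,0]},{"delta_pos":[0.024,0.002,-0.004],"twist":[0,0,0]},{"delta_pos":[0.035,0.003,-0.006],"twist":[0,0,0]},{"delta_pos":[0.035,0.003,-0.006],"twist":[0,0,0]},{"delta_pos":[0.035,0.003,-0.006],"twist":[0,0,0]}]'

```text
time_s: 7.78
position: [489.2, 232.1, 185.7]
eef_rot: [-0.102, 0.828, 0.161, 0.527]
ft_force: [-3.3, -1.3, -1.6]
opening: 0.6
gripper_force: 1.6
```

```bash
python3 look.py s4
```

```text
(no output)
```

View pics/s4.png

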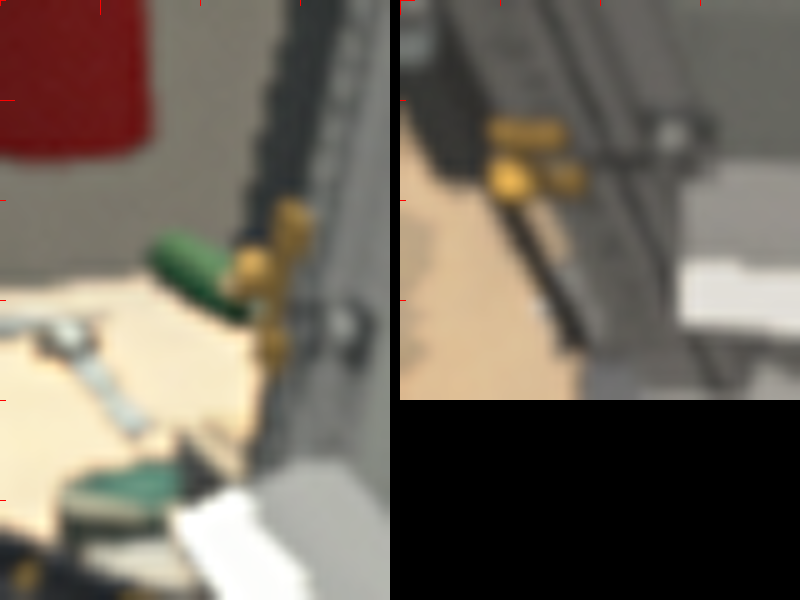

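Run:
```python
from h import *
d=pickle.load(open("s4.pkl","rb"));T,S=d["top"],d["side"];p=np.load("p.npy")
a=p[2];Rz=np.array([[np.cos(a),-np.sin(a),0],[np.sin(a),np.cos(a),0],[0,0,1]]);g=.26
lip=np.array([513.5,250.8,90.])
B=np.c_[Rz@[np.cos(g),0,-np.sin(g)],Rz@[0,1,0],Rz@[np.sin(g),0,np.cos(g)]]
def tri(u,v):
    r=least_squares(lambda X:np.r_[proj(T,X)[0]-u,proj(S,X)[0]-v],[560,360,230]);return B.T@(r.x-lip),r.fun.round(1)
t=lambda x,y:np.array([150+x/10-.45,200+y/10-.45]);s=lambda x,y:np.array([190+x/10-.45,90+y/10-.45])
for n,A,C in [("upper prong tip",t(160,134),s(305,215)),("lower prong tip",t(178,180),s(282,345)),("upper mid",t(135,134),s(293,212)),("lower mid",t(160,180),s(270,343)),("knob",t(272,135),s(345,325)),("bigbrass",t(112,180),s(248,272))]: print(n,*tri(A,C))
import itertools
# predicted side px of pointer tip per depth: slope coordinate from top ray at each x-depth
for n,A in (("gap",t(165,157)),("ptr",t(190,156)),("ptr2",t(240,156))):
  o,r=ray(T,A)
  for xx in (15,20,25,30):
    k=(xx-(B.T@(o-lip))[0])/(B.T@r)[0]; X=o+k*r; print(n,xx,(B.T@(X-lip)).round(1),((proj(S,X)[0]-[190,90])*10+4.5).round())
```

```text
upper prong tip [ 18.88049692 119.67388603 170.01773144] [ 0.  -0.1 -0.1  0. ]
lower prong tip [ 19.73131144 120.73244616 137.46252954] [ 0.1 -0.3 -0.3  0. ]
upper mid [ 18.23447542 125.90943948 169.15990007] [-0.1  0.2  0.2 -0. ]
lower mid [ 18.8961007  125.43370217 136.60108729] [-0.   0.1  0.1 -0. ]
knob [ 27.31725665  96.69458775 150.40417938] [ 0.  -0.1 -0.1  0. ]
bigbrass [ 12.6803163  133.99589632 151.19178589] [-0.1  0.2  0.3 -0. ]
gap 15 [ 15.  119.  164.6] [285. 235.]
gap 20 [ 20.  121.9 150.8] [290. 291.]
gap 25 [ 25.  124.8 136.9] [296. 346.]
gap 30 [ 30.  127.7 123. ] [301. 400.]
ptr 15 [ 15.  112.7 166.2] [292. 235.]
ptr 20 [ 20.  115.5 152.4] [298. 292.]
ptr 25 [ 25.  118.4 138.5] [303. 347.]
ptr 30 [ 30.  121.2 124.7] [308. 402.]
ptr2 15 [ 15.  100.4 168. ] [306. 241.]
ptr2 20 [ 20.  103.1 154.1] [312. 298.]
ptr2 25 [ 25.  105.8 140.3] [317. 354.]
ptr2 30 [ 30.  108.5 126.5] [322. 409.]
```

Run:
```python
from h import *
g=lambda n,c:cv2.cvtColor(pickle.load(open(n,"rb"))[c]["frame"],cv2.COLOR_RGB2GRAY).astype(int)
for nm in("s4.pkl","s3.pkl","s2.pkl"):
    a=g(nm,"side");print(nm,"cols 214-228");[print(r,a[r,214:229]) for r in range(106,128 if nm!="s3.pkl" else 132)]
    a=g(nm,"top");print("top cols 164-180");[print(r,a[r,164:181]) for r in range(210,224)]
```

```text
s4.pkl cols 214-228
106 [116  88  61  53  52  50  64  99 116 111 105 118 123 120 118]
107 [113  87  61  52  51  51  66 101 115 107 106 120 123 121 120]
108 [ 98  69  56  52  51  51  67  94 106  97 109 122 123 120 121]
109 [ 86  58  51  54  65  68  79  98 105  99 114 124 122 119 122]
110 [ 86  58  52  69  98 107 106 110 107  99 115 123 121 118 122]
111 [ 88  60  55  74 104 122 126 120 108 104 117 122 120 119 124]
112 [ 84  57  57  77  95 108 113 108 100 106 119 122 120 122 125]
113 [ 66  52  56  80  95  95  96  99  95 109 121 122 120 122 126]
114 [ 85  87  76  81  93  92  92  99  96 112 123 121 119 124 127]
115 [146 153 121  92  88  89  90  97  98 115 123 120 118 123 128]
116 [162 163 131  98  88  90  90  94 104 119 122 120 118 123 127]
117 [138 134 115  97  89  94  94  94 111 124 124 119 121 123 127]
118 [109 102  96  91  90  95 100  98 114 125 121 119 123 127 126]
119 [ 87  92  91  88  88  91  97  96 111 120 113 109 119 128 129]
120 [ 75 105 105  90  81  76  81  79  97 116 107  92 102 121 129]
121 [ 61 104 105  92  83  74  78  76  98 130 128  96  82 105 126]
122 [107 113 104  97  95
[... 5902 characters left out ...]
99 95 82 79 87 85 75 82 93 90 84 85 94 98 99 98 94]
215 [84 86 83 82 86 89 78 74 89 92 86 83 88 90 90 89 86]
216 [ 88  99 100  94  86  86  81  73  83  92  90  82  76  78  90  88  76]
217 [ 87 104 109 104  87  86  88  77  75  89  92  83  72  85 112 110  87]
218 [ 84  90  99  96  82  84  90  81  71  81  90  85  79  95 120 120  95]
219 [ 93  83  84  84  77  78  83  78  67  68  77  76  72  84 100  97  85]
220 [128 100  84  82  77  76  76  75  68  61  64  65  64  71  79  73  75]
221 [154 123  96  88  83  80  80  83  82  68  64  73  73  76  81  80  86]
222 [153 139 109  93  91  89  87  89  91  80  71  84  86  85  83  93 114]
223 [144 152 125  99  91  89  86  84  91  88  76  82  93  91  84  97 133]
```

The pixel rows put the pointer about 3–4 mm below centre: the side view reads row 120.5 against an expected 119, and the knob triangulation agrees. I'll nudge the window up 3.5 mm.

Call:
step_arm --commands '[{"delta_pos":[0.009,0.001,-0.002],"twist":[0,0,0]},{"delta_pos":[0.018,0.001,-0.003],"twist":[0,0,0]},{"delta_pos":[0.018,0.001,-0.003],"twist":[0,0,0]},{"delta_pos":[0.018,0.001,-0.003],"twist":[0,0,0]},{"delta_pos":[0.018,0.001,-0.003],"twist":[0,0,0]}]'

```text
time_s: 8.5
position: [490.0, 232.1, 188.9]
eef_rot: [-0.102, 0.828, 0.161, 0.527]
ft_force: [-2.2, -2.1, -2.0]
opening: 0.2
gripper_force: 1.7
```

```bash
python3 look.py s5
python3 - <<'E'
from h import *
g=lambda n,c:cv2.cvtColor(pickle.load(open(n,"rb"))[c]["frame"],cv2.COLOR_RGB2GRAY).astype(int)
a=g("s5.pkl","side");[print(r,a[r,214:229]) for r in range(114,127)]
a=g("s5.pkl","top");[print(r,a[r,164:181]) for r in range(210,219)]
E
python3 go.py 478 232 170 22 25
```

```text
114 [ 84  86  76  81  92  91  93  99  97 111 123 121 118 123 127]
115 [145 153 121  91  89  89  90  97  99 115 124 120 118 123 129]
116 [162 164 131  99  89  90  90  95 105 120 124 119 118 124 128]
117 [139 134 116  97  89  92  92  93 109 122 121 113 115 124 127]
118 [109 102  97  91  85  85  85  87 104 118 113  97 102 118 125]
119 [ 90  82  87  86  84  75  75  76  89 115 115  91  84 102 120]
120 [ 88  77  83  87  87  77  79  75  85 128 141 115  82  86 114]
121 [ 71  85  90  89  90  84  87  81  90 127 141 117  80  87 118]
122 [108 110 102  97  99  95  85  74  87 111 116  94  70  89 121]
123 [205 157 118 113 108 100  82  70  92 103  90  69  65  97 126]
124 [228 164 113 107 100  93  80  80 104 110  85  60  70 106 131]
125 [218 156 103  92  89  89  87  98 114 119  97  74  87 115 133]
126 [227 181 122  91  90  90  93 107 119 121 108  95 105 124 135]
210 [84 85 89 86 72 71 88 91 83 77 80 85 90 90 85 85 90]
211 [88 87 87 88 78 67 80 91 86 75 70 79 92 89 76 70 76]
212 [106 103  89  87  85  72  76  90  92  79  72  89 114 110  85  65  64]
213 [114 109  88  83  87  78  74  87  91  83  79  99 122 119  95  75  71]
214 [ 99  94  82  76  80  77  69  77  80  74  73  88 102  98  85  82  84]
215 [84 86 80 76 72 70 65 64 63 61 63 74 80 75 71 85 96]
216 [ 87  99 100  90  78  75  70  63  60  66  68  79  83  77  74  88 104]
217 [ 87 104 110 102  85  83  84  74  68  78  84  85  85  88  96 103 114]
218 [ 84  91  99  96  83  84  92  82  70  79  91  89  84  95 122 130 135]
dpos [-0.109 -0.022 -0.011] twist [0. 0. 0.]
t 8.6 [490.  232.2 188.9] q [ 0.11 -0.08  2.42  2.46  0.4  -1.05] F [-2.1 -2.6 -1.4]
```

Call:
step_arm --commands '[{"delta_pos":[-0.03,-0.002,0.006],"twist":[0,0,0]},{"delta_pos":[-0.06,-0.005,0.011],"twist":[0,0,0]},{"delta_pos":[-0.08,-0.006,0.0],"twist":[0,0,0]},{"delta_pos":[-0.08,-0.006,-0.1],"twist":[0,0,0]},{"delta_pos":[-0.08,-0.006,-0.25],"twist":[0,0,0]}]'

```text
time_s: 9.22
position: [440.9, 213.8, 195.4]
eef_rot: [-0.102, 0.828, 0.161, 0.527]
ft_force: [-0.4, 0.9, 0.4]
opening: 0.1
gripper_force: 0.0
```

```bash
python3 go.py 434 222 180 30 31;  python3 - <<'E'
from kin import *
from cell import env
q=env.get_state()["qpos"]
for x,y,z,yaw,pit in [(434,222,180,30,31),(434,223,206,30,32),(436,215,250,30,40),(440,150,280,25,55),(440,60,280,10,75),(450,-50,250,0,90),(500,-54,200,0,90),(500,-54,160,0,90),(500,-54,148,0,90)]:
    r=ik(np.array([x,y,z]),tgt(np.radians(yaw),np.radians(pit)),[q]); print((x,y,z,yaw,pit),r.cost.round(5),r.x.round(2),abs(r.x-q).max().round(2)); q=r.x
E
```

```text
dpos [-0.077 -0.051  0.018] twist [ 0.039 -0.033 -0.021]
t 9.22 [440.9 213.8 195.4] q [ 0.06 -0.3   2.57  2.24  0.38 -0.85] F [-0.4  0.9  0.4]
(434, 222, 180, 30, 31) 0.0 [ 0.01 -0.41  2.64  1.68  0.44 -0.4 ] 0.57
(434, 223, 206, 30, 32) 0.0 [ 0.01 -0.49  2.61  1.42  0.43 -0.12] 0.28
(436, 215, 250, 30, 40) 0.0 [ 0.02 -0.56  2.49  0.8   0.54  0.51] 0.63
(440, 150, 280, 25, 55) 0.0 [-0.08 -0.54  2.33  0.39  0.84  0.86] 0.4
(440, 60, 280, 10, 75) 0.0 [-0.19 -0.38  2.15  0.1   1.12  1.18] 0.31
(450, -50, 250, 0, 90) 0.0 [-0.38 -0.14  2.01  0.    1.27  1.19] 0.23
(500, -54, 200, 0, 90) 0.0 [-0.35  0.05  1.93  0.    1.16  1.22] 0.19
(500, -54, 160, 0, 90) 0.0 [-0.35  0.1   1.97 -0.    1.07  1.22] 0.09
(500, -54, 148, 0, 90) 0.0 [-0.35  0.12  1.98 -0.    1.05  1.22] 0.03
```

```bash
python3 go.py 434 218 210 30 35
```

```text
dpos [ 0.056 -0.032 -0.053] twist [ 0.039 -0.055 -0.022]
t 9.22 [440.9 213.8 195.4] q [ 0.06 -0.3   2.57  2.24  0.38 -0.85] F [-0.4  0.9  0.4]
```

Call:
step_arm --commands '[{"delta_pos":[0,0,-0.06],"twist":[0.013,-0.018,-0.007]},{"delta_pos":[0.02,-0.02,-0.055],"twist":[0.026,-0.036,-0.014]},{"delta_pos":[0.056,-0.032,-0.053],"twist":[0.039,-0.055,-0.022]},{"delta_pos":[0.056,-0.032,-0.053],"twist":[0.039,-0.055,-0.022]},{"delta_pos":[0.056,-0.032,-0.053],"twist":[0.039,-0.055,-0.022]}]'

```text
time_s: 9.85
position: [434.8, 218.0, 211.0]
eef_rot: [-0.12, 0.856, 0.23, 0.447]
ft_force: [-0.1, 0.1, 0.3]
opening: 0.4
gripper_force: 0.0
```

```bash
python3 go.py 438 190 260 30 45;python3 go.py 440 130 280 25 55
```

```text
dpos [ 0.169  0.129 -0.186] twist [-0.    -0.056  0.   ]
t 9.85 [434.8 218.  211. ] q [ 0.01 -0.4   2.51  1.27  0.44  0.01] F [-0.1  0.1  0.3]
dpos [ 0.17   0.394 -0.359] twist [-0.02  -0.112  0.02 ]
t 9.85 [434.8 218.  211. ] q [ 0.01 -0.4   2.51  1.27  0.44  0.01] F [-0.1  0.1  0.3]
```

Call:
step_arm --commands '[{"delta_pos":[0.08,0.06,-0.09],"twist":[0,-0.028,0]},{"delta_pos":[0.17,0.13,-0.185],"twist":[0,-0.056,0]},{"delta_pos":[0.17,0.39,-0.36],"twist":[-0.02,-0.112,0.02]},{"delta_pos":[0.17,0.39,-0.36],"twist":[-0.02,-0.112,0.02]},{"delta_pos":[0.17,0.39,-0.36],"twist":[-0.02,-0.112,0.02]}]'

```text
time_s: 10.48
position: [439.3, 130.9, 279.4]
eef_rot: [-0.065, 0.931, 0.206, 0.293]
ft_force: [0.5, -0.4, -0.4]
opening: 0.5
gripper_force: 0.0
```

```bash
python3 go.py 450 -20 260 0 90
```

```text
dpos [-0.277  0.706 -0.076] twist [-0.043 -0.191  0.135]
t 10.47 [439.3 130.9 279.4] q [-0.15 -0.52  2.31  0.43  0.87  0.79] F [ 0.5 -0.4 -0.4]
```

Call:
step_arm --commands '[{"delta_pos":[-0.28,0.7,-0.08],"twist":[-0.043,-0.19,0.135]},{"delta_pos":[-0.28,0.7,-0.08],"twist":[-0.043,-0.19,0.135]},{"delta_pos":[-0.28,0.7,-0.08],"twist":[-0.043,-0.19,0.135]},{"delta_pos":[-0.28,0.7,-0.08],"twist":[-0.043,-0.19,0.135]},{"delta_pos":[-0.28,0.7,-0.08],"twist":[-0.043,-0.19,0.135]}]'

```text
time_s: 11.1
position: [448.5, -18.1, 258.7]
eef_rot: [-0.001, 1.0, 0.001, -0.0]
ft_force: [-0.5, -0.6, -0.7]
opening: 0.4
gripper_force: 0.0
```

```bash
python3 go.py 499.5 -53.5 180 0 90;python3 - <<'E'
from h import *
from cell import env
b=env.snapshot("top");pickle.dump({"top":b},open("s6.pkl","wb"));o=pickle.load(open("s5.pkl","rb"))["top"]["frame"].astype(int)
a=cv2.cvtColor(b["frame"],cv2.COLOR_RGB2GRAY).astype(int);[print(r,a[r,164:181]) for r in range(210,219)]
E
```

```text
dpos [0.255 0.178 0.393] twist [-0.001  0.     0.001]
t 11.1 [448.5 -18.1 258.7] q [-0.31 -0.14  1.99  0.    1.3   1.26] F [-0.5 -0.6 -0.7]
210 [82 83 87 84 70 69 85 89 81 76 78 82 87 87 84 82 88]
211 [85 86 84 86 76 66 78 88 84 71 69 76 89 85 75 68 74]
212 [103 100  86  84  82  71  74  88  89  76  70  88 110 106  84  64  62]
213 [111 106  88  81  84  76  72  87  89  81  76  97 120 116  92  73  69]
214 [97 92 79 73 79 75 68 75 78 71 70 85 99 95 83 80 82]
215 [82 83 79 74 72 69 63 61 62 60 61 72 78 73 69 83 93]
216 [ 84  97  97  88  75  73  69  61  58  63  66  78  80  76  73  85 102]
217 [ 85 101 107  99  83  82  83  72  65  75  81  83  83  86  93 100 110]
218 [ 82  88  96  93  81  81  88  80  68  77  88  87  81  92 119 127 130]
```

Window unmoved since release. Next, over the start button.

Call:
step_arm --commands '[{"delta_pos":[0.255,0.178,0.39],"twist":[0,0,0]},{"delta_pos":[0.255,0.178,0.39],"twist":[0,0,0]},{"delta_pos":[0.255,0.178,0.39],"twist":[0,0,0]},{"delta_pos":[0.255,0.178,0.39],"twist":[0,0,0]}]'

```text
time_s: 11.65
position: [498.8, -54.7, 183.5]
eef_rot: [0.001, 1.0, -0.001, 0.001]
ft_force: [-0.3, -0.3, 0.5]
opening: 0.4
gripper_force: 0.0
```

```bash
python3 - <<'E'
from h import *
from cell import env
a=env.snapshot("side");b=env.snapshot("top")
M=np.zeros((600,800,3),np.uint8)
c=lambda s,x,y,w,h,k:cv2.resize(s["frame"][y:y+h,x:x+w,::-1],(w*k,h*k),interpolation=cv2.INTER_CUBIC)
M[:600,:400]=c(a,210,215,80,120,5);M[:,400:]=c(a,190,90,40,60,10)
cv2.imwrite("pics/s7.png",M)
E
python3 go.py 499.5 -53.5 160 0 90
```

```text
dpos [ 0.    -0.007  0.121] twist [ 0.001 -0.001 -0.   ]
t 11.75 [499.3 -54.9 184.2] q [-0.35  0.1   1.91 -0.    1.13  1.22] F [ 0.7 -0.5 -1.1]
```

View pics/s7.png

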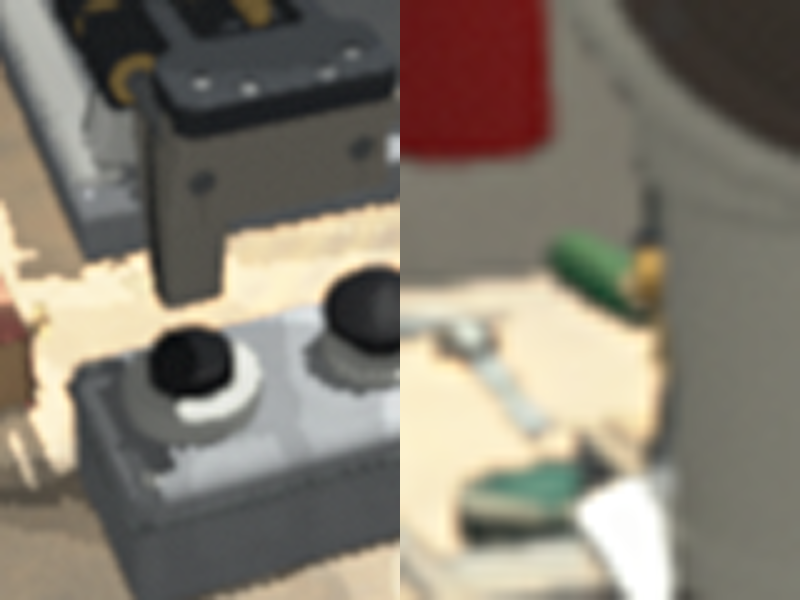

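The picture shows the closed fingertips right above the flat start button (finger tip at about (190,300), button at (190,360)), clear of the dome. I'll descend.

Call:
step_arm --commands '[{"delta_pos":[0,-0.005,0.04],"twist":[0,0,0]},{"delta_pos":[0,-0.005,0.08],"twist":[0,0,0]},{"delta_pos":[0,-0.005,0.11],"twist":[0,0,0]},{"delta_pos":[0,-0.005,0.11],"twist":[0,0,0]}]'

```text
time_s: 12.25
position: [498.9, -54.3, 160.0]
eef_rot: [0.001, 1.0, -0.001, -0.0]
ft_force: [-1.8, -0.1, 1.5]
opening: 0.7
gripper_force: 0.8
```

Call:
step_arm --commands '[{"delta_pos":[0,0,0.015],"twist":[0,0,0]},{"delta_pos":[0,0,0.03],"twist":[0,0,0]},{"delta_pos":[0,0,0.045],"twist":[0,0,0]},{"delta_pos":[0,0,0.045],"twist":[0,0,0]}]'

```text
time_s: 12.75
position: [499.6, -54.5, 154.2]
eef_rot: [0.001, 1.0, -0.001, 0.0]
ft_force: [-9.7, 3.8, 23.8]
opening: 0.4
gripper_force: 11.6
```

Call:
step_arm --commands '[{"delta_pos":[0,0,0],"twist":[0,0,0]},{"delta_pos":[0,0,-0.1],"twist":[0,0,0]},{"delta_pos":[0,0,-0.3],"twist":[0,0,0]},{"delta_pos":[0,0,-0.6],"twist":[0,0,0]},{"delta_pos":[0,0,-0.6],"twist":[0,0,0]}]'

```text
time_s: 13.38
position: [501.8, -55.2, 276.9]
eef_rot: [0.003, 1.0, -0.001, 0.006]
ft_force: [0.7, -0.5, -0.8]
opening: 0.9
gripper_force: 0.0
```

Call:
step_arm --commands '[{"delta_pos":[-0.4,0.5,0],"twist":[0,0,0]},{"delta_pos":[-0.4,0.5,0],"twist":[0,0,0]},{"delta_pos":[-0.4,0.5,0],"twist":[0,0,0]},{"delta_pos":[-0.4,0.5,0],"twist":[0,0,0]}]'

```text
time_s: 13.88
position: [418.8, -153.8, 270.9]
eef_rot: [0.0, 1.0, -0.002, 0.0]
ft_force: [0.5, -0.6, -0.4]
opening: 0.4
gripper_force: 0.0
```

Run:
```python
from h import *
from cell import env
a=env.snapshot("side");b=env.snapshot("top")
o=pickle.load(open("s5.pkl","rb"));o0=pickle.load(open("s0.pkl","rb"))
f=lambda s:cv2.cvtColor(s["frame"],cv2.COLOR_RGB2GRAY).astype(int)
print("side marker region",abs(f(a)-f(o["side"]))[100:128,212:229].max(),"top",abs(f(b)-f(o["top"]))[205:222,160:181].max())
print("buttons vs start: side",abs(f(a)-f(o0["side"]))[275:300,230:300].mean(),"top",abs(f(b)-f(o0["top"]))[215:265,318:348].mean(), "offcuts top",abs(f(b)-f(o0["top"]))[257:287,172:310].mean())
g=f(a);[print(r,g[r,240:258:2],f(o0["side"])[r,240:258:2]) for r in range(276,296,2)]
print(env.get_state()["position"],env.get_state()["time_s"])
```

```text
side marker region 194 top 4
buttons vs start: side 1.4702857142857142 top 3.2773333333333334 offcuts top 2.9495169082125603
276 [243 243 241 240 241 242 241 240 238] [243 242 241 240 241 242 242 240 238]
278 [240 240 243 242 243 244 243 238 237] [241 240 243 242 243 244 243 238 237]
280 [241 224 184 134 110 126 183 211 219] [241 225 184 134 110 127 183 212 219]
282 [221 101  42  44  45  45  45  91 207] [222 101  43  45  46  46  45  92 207]
284 [141  42  49  49  50  50  51  44 177] [142  42  50  49  50  50  50  44 176]
286 [ 92  47  50  50  51  50  51  45 136] [ 93  46  50  50  50  51  52  47 136]
288 [ 52  43  50  51  52  54  55  45 126] [ 53  45  49  51  53  55  56  45 125]
290 [ 51  23  38  49  53  54  41  16 140] [ 50  23  38  48  52  54  39  16 141]
292 [117  33  14  17  16  14  20 105 241] [136  37  13  17  17  15  20 105 241]
294 [242 155 117 107 118 129 198 255 255] [254 179 133 119 119 130 198 255 255]
[ 419.3352157  -153.10410291  271.14931467] 13.975
```

The button is out again and the window hasn't moved. The press stopped about 4 mm higher than I expected, so I'll repeat it slowly and watch the force curve and the picture.

```bash
python3 go.py 499.5 -53.5 170 0 90
```

```text
dpos [ 0.4   -0.499  0.505] twist [ 0. -0. -0.]
t 13.97 [ 419.3 -153.1  271.1] q [-0.62 -0.16  1.98 -0.    1.32  0.95] F [-0.4  0.1  0. ]
```

Call:
step_arm --commands '[{"delta_pos":[0.4,-0.5,0],"twist":[0,0,0]},{"delta_pos":[0.4,-0.5,0],"twist":[0,0,0]},{"delta_pos":[0.4,-0.5,0.25],"twist":[0,0,0]},{"delta_pos":[0.4,-0.5,0.5],"twist":[0,0,0]},{"delta_pos":[0.4,-0.5,0.5],"twist":[0,0,0]}]'

```text
time_s: 14.6
position: [496.8, -51.9, 167.6]
eef_rot: [-0.001, 1.0, -0.0, -0.004]
ft_force: [-0.7, -0.9, -0.0]
opening: 0.2
gripper_force: 0.0
```

Call:
step_arm --commands '[{"delta_pos":[0,0,0.02],"twist":[0,0,0]},{"delta_pos":[0,0,0.045],"twist":[0,0,0]},{"delta_pos":[0,0,0.045],"twist":[0,0,0]},{"delta_pos":[0,0,0.045],"twist":[0,0,0]}]'

```text
time_s: 15.1
position: [499.7, -54.7, 163.4]
eef_rot: [0.001, 1.0, -0.002, 0.001]
ft_force: [0.3, 0.6, -0.6]
opening: 0.2
gripper_force: 0.0
```

Call:
step_arm --commands '[{"delta_pos":[0,0,0.015],"twist":[0,0,0]},{"delta_pos":[0,0,0.015],"twist":[0,0,0]}]'

```text
time_s: 15.35
position: [499.6, -54.7, 159.8]
eef_rot: [0.001, 1.0, -0.001, 0.001]
ft_force: [1.1, -0.9, 2.0]
opening: 0.6
gripper_force: 0.8
```

Call:
step_arm --commands '[{"delta_pos":[0,0,0.015],"twist":[0,0,0]},{"delta_pos":[0,0,0.015],"twist":[0,0,0]}]'

```text
time_s: 15.6
position: [499.6, -54.6, 156.8]
eef_rot: [0.001, 1.0, -0.001, 0.001]
ft_force: [0.4, -0.7, 3.3]
opening: 0.1
gripper_force: 1.7
```

Call:
step_arm --commands '[{"delta_pos":[0,0,0.015],"twist":[0,0,0]},{"delta_pos":[0,0,0.015],"twist":[0,0,0]}]'

```text
time_s: 15.85
position: [499.7, -54.7, 154.4]
eef_rot: [0.001, 1.0, -0.001, 0.001]
ft_force: [-2.2, 0.4, 8.3]
opening: 0.5
gripper_force: 4.5
```

Run:
```python
from h import *
from cell import env
a=env.snapshot("side");pickle.dump(a,open("s9.pkl","wb"))
f=lambda s:cv2.cvtColor(s["frame"],cv2.COLOR_RGB2GRAY).astype(int)
g=f(a);o0=f(pickle.load(open("s0.pkl","rb"))["side"])
for r in range(272,298,1): print(r,g[r,238:262],"|",o0[r,238:262:2])
print("stop");[print(r,g[r,270:304:2],"|",o0[r,270:304:3]) for r in range(264,292,4)]
print(env.get_state()["position"],env.get_state()["ft_force"])
```

```text
272 [232 176  85  38  58  72  74  81  85  85  82  80  76  75  79  83  82  83
  83  82  83  81  80  80] | [230 228 232 224 238 232 234 240 242 241 239 236]
273 [230 181  95  40  57  73  76  81  85  83  83  81  81  79  83  82  82  83
  80  81  79  77  77  78] | [229 223 238 233 241 240 241 242 243 240 238 234]
274 [238 196 108  43  51  70  80  85  85  84  84  83  81  79  82  82  83  80
  80  83  88  95 110 128] | [237 233 243 241 241 241 241 242 243 240 238 236]
275 [239 201 117  49  48  69  82  86  84  84  84  82  81  80  80  82  80  83
 103 125 144 166 201 221] | [242 242 243 242 240 241 241 242 242 240 239 239]
276 [234 200 122  53  46  68  81  86  83  84  83  83  81  81  81  81  79 103
 162 195 210 225 239 243] | [242 243 242 241 240 241 242 242 240 238 238 241]
277 [231 200 125  55  43  68  80  83  84  83  84  82  82  82  82  80  78 117
 197 229 231 233 237 236] | [241 242 241 241 241 244 244 242 239 238 238 240]
278 [231 205 134  59  39  64  78  81  81  81  81  82  82  82  81  79  80 122
 199 227 224 216 208 200] | [240 241 240 243 242 243 244 243 238 237 234 229]
279 [231 213 14
[... 3195 characters left out ...]
 177 184  60  38  38  38  44  61  58  50  42  94 192 219 226 230] | [236 238 102  38  46  58  59  46  95 213 226 229]
276 [221 220 125  26  35  37  39  55  72  72  63  55  44  86 235 240 239] | [219 190  33  41  50  65  72  58  45 181 240 239]
280 [190 193 143  33  29  37  41  53  60  58  54  45  37 118 227 236 236] | [222 218  37  40  49  58  58  48  35 189 236 236]
284 [161  94  89 100  92  62  26  18  18  17  42  77 159 216 219 217 234] | [193 111 101  80  26  18  20  66 158 216 217 236]
288 [173  95  90  99 118 110 101 102 100 103 128 161 176 167 216 220 214] | [205 122 101 117 100 100 104 131 175 195 220 188]
[499.67638447 -54.64910252 154.40754933] [-1.61439241 -0.61457254  8.82734794]
```

The force rises gradually, then stiffly at 154.4 mm, and the button's rim has dropped about 4 rows (roughly 6 mm). That means it is fully in and the stop button hasn't moved. I'll release and retreat.

Call:
step_arm --commands '[{"delta_pos":[0,0,-0.1],"twist":[0,0,0]},{"delta_pos":[0,0,-0.3],"twist":[0,0,0]},{"delta_pos":[0,0,-0.6],"twist":[0,0,0]},{"delta_pos":[-0.4,0.6,-0.6],"twist":[0,0,0]},{"delta_pos":[-0.4,0.6,-0.6],"twist":[0,0,0]}]'

```text
time_s: 16.52
position: [428.8, -158.6, 273.9]
eef_rot: [0.001, 1.0, -0.0, 0.001]
ft_force: [0.1, -1.5, -0.3]
opening: 0.8
gripper_force: 0.0
```

Call:
step_arm --commands '[{"delta_pos":[-0.2,0.7,0],"twist":[0,0,0]},{"delta_pos":[-0.2,0.7,0],"twist":[0,0,0]},{"delta_pos":[-0.2,0.7,0],"twist":[0,0,0]},{"delta_pos":[-0.2,0.7,0],"twist":[0,0,0]},{"delta_pos":[-0.2,0.7,0],"twist":[0,0,0]}]'

```text
time_s: 17.15
position: [389.5, -296.4, 273.4]
eef_rot: [0.0, 1.0, -0.001, 0.0]
ft_force: [0.3, -0.2, -0.0]
opening: 0.9
gripper_force: 0.0
```

Run:
```python
from h import *
from cell import env
a=env.snapshot("side");b=env.snapshot("top")
o=pickle.load(open("s5.pkl","rb"));o0=pickle.load(open("s0.pkl","rb"))
f=lambda s:cv2.cvtColor(s["frame"],cv2.COLOR_RGB2GRAY).astype(int)
print(abs(f(a)-f(o["side"]))[100:128,212:229].max(),abs(f(b)-f(o["top"]))[205:222,160:181].max(),abs(f(a)-f(o0["side"]))[260:300,238:300].mean())
print(env.get_state()["position"],env.get_state()["time_s"]); print(env.sign_off())
```

```text
117 3 37.86370967741936
[ 389.69587346 -296.37835408  273.7015667 ] 17.25
the job is handed in; nothing more can be done
None
```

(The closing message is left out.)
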